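# Cover the baking dishes with their own lids

## Task

The four baking dishes on the tray are ready for the oven: pick up the lids from the board and gently set each one down on the dish it was made for, so that it drops into place and lies level, fully seated on the rim. Leave the dishes standing where they are on the tray, and do not knock over the pepper mill between tray and board.

Things in the scene. Friction and masses are not known exactly. Their poses are not given: they have to be found in the camera images.
- dish_large_round: White stoneware dish, round, diameter 122 outside, 108 mm inside, 60 tall, wall 7, two lugs under the rim at its +x and -x ends (150 over them), filled with apple wedges at least 14 below the rim. Loose, upright on a black tray (floor 4 thick, rim 26 high). Origin: centre of its underside, z up.
- dish_small_round: White stoneware dish, round, diameter 86 outside, 72 mm inside, 60 tall, wall 7, two lugs under the rim at its +x and -x ends (114 over them), filled with apple wedges at least 14 below the rim. Loose, upright on a black tray (floor 4 thick, rim 26 high). Origin: centre of its underside, z up.
- dish_square: White stoneware dish, square with rounded corners, 98 x 98 outside, 84 x 84 mm inside, 60 tall, wall 7, two lugs under the rim at its +x and -x ends (126 over them), filled with apple wedges at least 14 below the rim. Loose, upright on a black tray (floor 4 thick, rim 26 high). Origin: centre of its underside, z up, x and y along its sides.
- dish_oblong: White stoneware dish, oblong with half-round ends, 132 x 80 outside, 118 x 66 mm inside, 60 tall, wall 7, two lugs under the rim at its +x and -x ends (160 over them), filled with apple wedges at least 14 below the rim. Loose, upright on a black tray (floor 4 thick, rim 26 high). Origin: centre of its underside, z up; x along its length.
- lid_large_round: White stoneware lid, round, diameter 126 mm, on a wooden board 18 thick. Origin: underside centre, z up. Heights: plug (diameter 96) 0-10, flange to 15, dome to 19, thin neck to 25, grip 25-45: a central round knob, diameter 26. Fits the large round dish with 6 play all round; seated, flange on rim, its origin is 50 above the dish's. About 220 g.
- lid_small_round: White stoneware lid, round, diameter 90 mm, on a wooden board 18 thick. Origin: underside centre, z up. Heights: plug (diameter 60) 0-10, flange to 15, dome to 19, thin neck to 25, grip 25-45: a central round knob, diameter 26. Fits the small round dish with 6 play all round; seated, flange on rim, its origin is 50 above the dish's. About 120 g.
- lid_square: White stoneware lid, square, 102 x 102 mm, on a wooden board 18 thick. Origin: underside centre, z up, x and y along its sides. Heights: plug (72 x 72) 0-10, flange to 15, dome to 19, thin neck to 25, grip 25-45: a central bar, 44 along x, 16 thick along y. Fits the square dish any of four ways, with 6 play all round; seated, flange on rim, its origin is 50 above the dish's. About 200 g.
- lid_oblong: White stoneware lid, oblong, round ends, 136 x 84 mm, on a wooden board 18 thick. Origin: underside centre, z up; x along its length. Heights: plug (106 x 54) 0-10, flange to 15, dome to 19, thin neck to 25, grip 25-45: a central bar, 44 along x, 16 thick along y. Fits the oblong dish either way, with 6 play all round; seated, flange on rim, its origin is 50 above the dish's. About 200 g.
- mill: Dark wooden pepper mill, 42 mm in diameter and 131 mm tall, standing loose on the table between the tray and the board. Origin: centre of its underside.

How it is judged:
By the outcome, as a careful person would: the job done as asked, in the order asked, and still so for the second after the job is handed in, with the robot touching nothing.
It also fails if it takes over 109 s, if anything falls off the work surface, if the arm or the gripper's body presses on something with over 40 N, if the wrist force passes 120 N, or if a joint passes its speed limit or range.

## Robot

A 6-joint arm with a two-finger parallel gripper is mounted at the origin on the work surface. World frame = base frame: x ahead of the robot, y to its left, z up, the work surface at z = 0. Lengths are in mm, angles in degrees, forces in N, time in s.
With the tool pointing down it reaches from about 250 to 800 mm from the base axis. Payload 8.5 kg.
Tool frame: the origin (TCP) lies at the very end of the fingers, on their centre line; the grasp point (between the pads) lies r.grip_point_offset behind it (r.grip_point_offset is the distance from the TCP to the grasp point, in mm); z points along the fingers, y is the line along which they close (so a half turn about z gives the same grasp; the last joint's range is limited). The gripper opens to 85 mm and grips with 20 to 120 N. Pads are 22 mm wide; open, the fingers measure 114 mm over their backs; the gripper's body (76 mm by 85 mm) begins 54 mm behind the grasp point. The pads swing forward as they close: fully open they stand 13 mm farther back than shut.
Start: joints at [0, 13.648, -0.773, 75.585, 0, 90], TCP at [524.956, -0, 231.276] pointing down, gripper open.
Joint ranges: [-152.45, 152.45], [-59.26, 108.67], [-65.41, 83.53], [-104.44, 129.93], [-82.83, 76.93], [-180, 180]. Speed limits (degrees/s): [127.2, 127.2, 159.86, 180, 180, 180].

## Interface

Orientations are given as [roll, pitch, yaw] about the fixed x, y, z axes, in that order (R = Rz(yaw) Ry(pitch) Rx(roll)).
In Python, from plant import r gives the robot as it stands. The module is installed in compiled form; this text tells all that it offers.
- The arm moves only by the tool servo_tool, never from a script. Its argument "deltas" is a list of rows, each an object with "angular": the turn, a rotation vector about the world's x, y, z in rad, a list of three; "offset": the shift along the world's x, y, z in mm, a list of three; "hand": the finger opening in mm, from 0 to 85.4. In form: [{"angular": [ax, ay, az], "offset": [dx, dy, dz], "hand": hand}, ...]. A call has 1 to 10 rows; each row shifts and turns the commanded pose from where the row before left it; what a row does not reach is not made up. A row lasts 1/12 s, in which the tool goes at most 41.7 mm and 7.16 degrees, less where a joint would pass 70% of its speed; a pose out of reach is approached as far as the arm can. A call with a gripper value outside its range is refused whole. The fingers move at their own pace and stop on an object; "newtons" is the grip in N (left out, the last holds). Time passes only in rows, so rows that do not move let the fingers close. It gives the time, the measured TCP pose, the force, the opening and the grip force at its end, in the units of the state.
- r.read_state(): the state, without advancing time (a new reading comes with each control period).
- r.capture(name): name is "scene" or "side" or "wrist"; returns a dict with "color" (400x640x3 uint8, red, green, blue), "K" (3x3 intrinsics, pixels), "T" (4x4, takes a point from camera to world coordinates). Camera axes: x right, y up, looking along -z (the intrinsics and any distortion apply to the point x, -y, -z); pixel columns grow to the right and rows downward; lengths in mm; the calibration is good to about 2 mm. The wrist camera is an equidistant fisheye: a pixel r from the principal point sees the ray r / f radians off the axis. A picture is of the moment at which its call begins. There is no depth.
- r.sign_off(): hands the job in; it is judged then, once.
The state is a dict: "time": time; "joints": joint angles; "joint_velocities": joint speeds; "joint_efforts": joint torques, N m; "ee_pos": TCP position; "tool_rot": TCP orientation; "ft_force": force on the tool from outside, world axes, zero at the start; "wrist_torque": the same for the moment, N m; "grip_width": opening from 0.0 (shut) to 1.0 (fully open); "grasp_force": force on a finger pad.
Only numpy, scipy, OpenCV 4.12 (cv2) and the standard library are available. Lean on these libraries where they do the work, as an engineer would, in place of code of your own. Each camera call takes 0.05 s, during which the arm holds its last target. There are 200 camera calls.

## Working session

There is one attempt and no reset: what is moved stays moved. The work goes in short steps, Python scripts to look and compute and a tool call to move; the robot and the scene stay as the last step left them, time stands still between calls to the robot, and variables do not carry over. Pictures are saved under pics/ and viewed, at most 14 in all, crops included, and the job is handed in when it is done.

Besides the shell and the picture viewer there is one more tool, called after "Call:" by a JSON object that holds its "op" and its "data", one argument or row to a line. servo_tool: Moves the arm, as the interface text tells. Its arguments: {"type":"object","properties":{"deltas":{"type":"array","items":{"type":"object","properties":{"angular":{"type":"array","items":{"type":"number"}},"offset":{"type":"array","items":{"type":"number"}},"hand":{"type":"number"}}}},"newtons":{"type":"number"}},"required":["deltas"]}

```bash
mkdir -p pics; python3 - <<'E'
from plant import r
import cv2,numpy as np,pickle
s=r.read_state();print(s, r.grip_point_offset)
d={}
for n in ("scene","side","wrist"):
    c=r.capture(n);d[n]=c
    cv2.imwrite(f"pics/{n}0.png",c["color"][:,:,::-1])
    print(n,c["K"].round(1).tolist(),c["T"].round(3).tolist(),[k for k in c])
pickle.dump(d,open("c0.pkl","wb"))
E
```

```text
{'time': 0.0, 'joints': array([-1.62722659e-03,  1.36806962e+01, -8.18732336e-01,  7.55842339e+01,
       -1.20250021e-03,  8.99998436e+01]), 'joint_velocities': array([-0.02607887, -0.05391794, -0.00887874,  0.03273519, -0.0023182 ,
       -0.0080758 ]), 'joint_efforts': array([ 1.29771975e-03, -5.38790166e+01,  3.46437156e+01,  1.83730113e-02,
        1.69192181e-04,  6.54446694e-05]), 'ee_pos': array([ 5.24568177e+02, -2.13369704e-02,  2.30667856e+02]), 'tool_rot': array([-1.79916338e+02,  1.20227059e-03,  8.99985309e+01]), 'ft_force': array([-0.78056182,  0.31053455,  0.24913978]), 'wrist_torque': array([-0.03245376, -0.01636778, -0.00319805]), 'grasp_force': 0.0, 'grip_width': 0.9964489785502542} 18.700000000000003
scene [[434.1, 0.0, 319.7], [0.0, 434.1, 203.1], [0.0, 0.0, 1.0]] [[-0.357, -0.623, 0.696, 1134.229], [0.934, -0.222, 0.281, 216.242], [-0.02, 0.75, 0.661, 610.526], [0.0, 0.0, 0.0, 1.0]] ['color', 'K', 'T']
side [[394.1, 0.0, 317.0], [0.0, 394.1, 195.4], [0.0, 0.0, 1.0]] [[1.0, 0.0, -0.025, 491.328], [-0.018, 0.682, -0.731, -614.589], [0.017, 0.731, 0.682, 638.575], [0.0, 0.0, 0.0, 1.0]] ['color', 'K', 'T']
wrist [[309.7, 0.0, 321.3], [0.0, 309.7, 200.7], [0.0, 0.0, 1.0]] [[1.0, -0.001, 0.0, 525.057], [0.001, 0.95, 0.313, 78.864], [-0.001, -0.313, 0.95, 372.911], [0.0, 0.0, 0.0, 1.0]] ['color', 'K', 'T']
```

View pics/scene0.png

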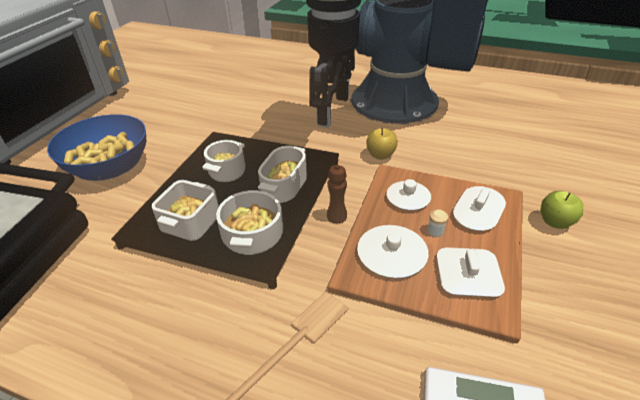

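View pics/side0.png

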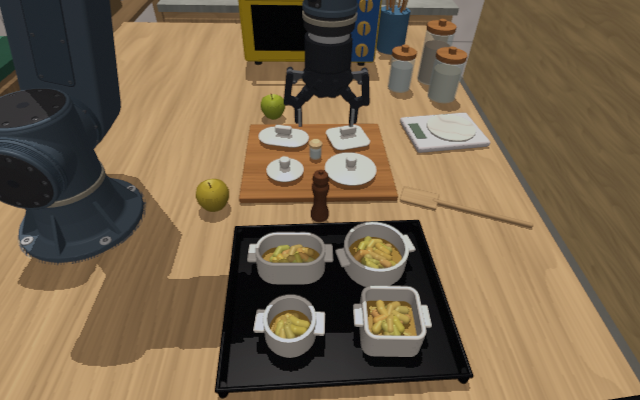

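View pics/wrist0.png

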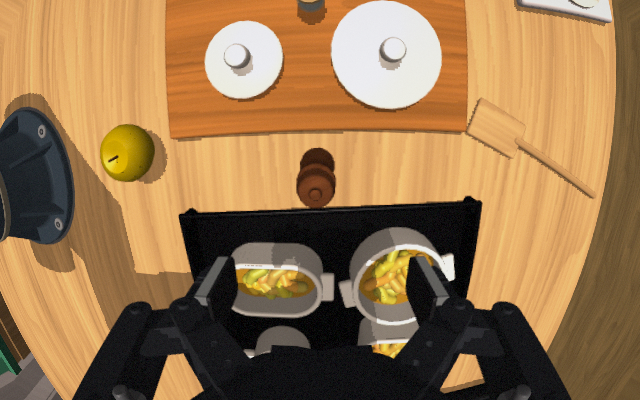

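Scene and side show the tray with four dishes on the −y side, the mill between at scene px (338,195), and four lids on the board on the +y side. The board also holds a small jar at scene px (438,222). In the wrist view both round lids are fully visible, at (244,60) and (387,55).

```bash
cat > h.py <<'E'
import cv2,numpy as np
def rays(c,px,fish):
    px=np.asarray(px,float).reshape(-1,2);K=c["K"];T=c["T"]
    q=(px-K[:2,2])/[K[0,0],K[1,1]]
    if fish:
        t=np.linalg.norm(q,axis=1)+1e-9
        d=np.c_[q*(np.sin(t)/t)[:,None],np.cos(t)]
    else: d=np.c_[q,np.ones(len(q))]
    return T[:3,3],(d*[1,-1,-1])@T[:3,:3].T
def plane(c,px,z,fish=False):
    o,d=rays(c,px,fish); return (o+d*((z-o[2])/d[:,2])[:,None])[:,:2]
def white(c,v=150,s=60):
    h=cv2.cvtColor(c["color"],cv2.COLOR_RGB2HSV)
    return ((h[...,1]<s)&(h[...,2]>v)).astype(np.uint8)
def blobs(c,z,fish=False,v=150,s=60,amin=400):
    out=[]
    for k in cv2.findContours(white(c,v,s),cv2.RETR_EXTERNAL,cv2.CHAIN_APPROX_NONE)[0]:
        if cv2.contourArea(k)<amin: continue
        w=plane(c,k,z,fish).astype(np.float32)
        m=k.reshape(-1,2).mean(0)
        out.append((m,w,k))
    return out
E
python3 - <<'E'
import pickle; from h import *
d=pickle.load(open("c0.pkl","rb"))
for n in d:
    print(n)
    for m,w,k in blobs(d[n],33,n=="wrist"):
        (cx,cy),(a,b),t=cv2.minAreaRect(w); A=cv2.contourArea(w)
        if max(a,b)<200: print(m.round(),"rect c",round(cx),round(cy),"size",round(a),round(b),"ang",round(t,1),"mean",w.mean(0).round(), "ell",[np.round(x) for x in cv2.fitEllipse(w)])
# tray and mill pixels
for n,pts,z in (("side",[(320,217),(237,226),(418,222),(467,376),(220,385)],0),("side",[(290,257),(375,250),(290,322),(391,317)],64),("side",[(316,146)],50),("scene",[(337,218),(438,232)],0),("scene",[(224,153),(284,170),(185,202),(250,214)],64)): print(n,z,plane(d[n],pts,z).round().tolist())
E
```

```text
scene
[478. 386.] rect c 797 309 size 45 159 ang 20.4 mean [803. 306.] ell [array([810., 290.]), array([ 40., 186.]), np.float64(13.0)]
[470. 272.] rect c 602 272 size 104 102 ang 16.1 mean [604. 272.] ell [array([602., 272.]), array([113., 115.]), np.float64(41.0)]
[392. 251.] rect c 599 138 size 125 125 ang 19.7 mean [601. 138.] ell [array([599., 138.]), array([124., 125.]), np.float64(104.0)]
[ 14. 209.] rect c 739 -599 size 152 77 ang 50.1 mean [ 749. -608.] ell [array([ 748., -608.]), array([ 79., 138.]), np.float64(139.0)]
[252. 217.] rect c 595 -150 size 129 136 ang 1.6 mean [ 605. -141.] ell [array([ 599., -149.]), array([122., 145.]), np.float64(147.0)]
[479. 208.] rect c 430 272 size 84 138 ang 78.5 mean [432. 272.] ell [array([430., 271.]), array([ 89., 140.]), np.float64(79.0)]
[183. 199.] rect c 604 -299 size 106 108 ang 88.5 mean [ 606. -298.] ell [array([ 605., -299.]), array([114., 120.]), np.float64(146.0)]
[408. 195.] rect c 440 132 size 90 89 ang 44.8 mean [440. 133.] ell [array([439., 132.]), array([87., 92.]), np.float64(99.0)]
[283. 163.] rect c 424 -157 size 14
[... 1168 characters left out ...]
91. 281.] rect c 629 -148 size 143 131 ang 56.4 mean [ 619. -148.] ell [array([ 634., -156.]), array([126., 145.]), np.float64(96.0)]
[243.  59.] rect c 438 131 size 87 88 ang 86.6 mean [439. 131.] ell [array([438., 131.]), array([88., 88.]), np.float64(82.0)]
[386.  54.] rect c 597 136 size 124 124 ang 75.8 mean [596. 136.] ell [array([597., 136.]), array([123., 124.]), np.float64(169.0)]
side 0 [[520.0, -1.0], [338.0, -28.0], [738.0, -17.0], [747.0, -354.0], [355.0, -364.0]]
side 64 [[460.0, -164.0], [618.0, -148.0], [464.0, -293.0], [626.0, -286.0]]
side 50 [[513.0, 200.0]]
scene 0 [[522.0, 7.0], [493.0, 207.0]]
scene 64 [[473.0, -275.0], [485.0, -124.0], [642.0, -262.0], [630.0, -127.0]]
```

Call:
{"op": "servo_tool", "data": {
  "deltas": [
    {"offset": [1, -38, 10], "hand": 85},
    {"offset": [1, -38, 10], "hand": 85},
    {"offset": [1, -38, 10], "hand": 85},
    {"offset": [1, -38, 10], "hand": 85},
    {"offset": [1, -38, 10], "hand": 85},
    {"offset": [1, -38, 10], "hand": 85},
    {"offset": [1, -38, 10], "hand": 85},
    {"offset": [1, -38, 10], "hand": 85},
    {"offset": [0, 0, 0], "hand": 85},
    {"offset": [0, 0, 0], "hand": 85}
  ]
}}

```text
schema error: expected keys angular, offset, hand
```

```bash
python3 - <<'E'
from plant import r
import pickle; from h import *
c=r.capture("wrist"); pickle.dump(c,open("c1.pkl","wb")); s=r.read_state(); print(s["ee_pos"],s["tool_rot"],s["time"])
cv2.imwrite("pics/wrist1.png",c["color"][:,:,::-1])
for v in (110,180):
  for m,w,k in blobs(c,64,True,v=v):
    (cx,cy),(a,b),t=cv2.minAreaRect(w)
    if max(a,b)<250: print(v,m.round(),"rect",round(cx,1),round(cy,1),round(a),round(b),round(t,1))
E
```

```text
[5.24742665e+02 8.21936053e-03 2.30905862e+02] [-1.79946403e+02 -4.53323095e-04  8.99994341e+01] 0.2
110 [282. 285.] rect 474.9 -125.7 129 106 0.1
110 [391. 284.] rect 610.6 -144.6 173 132 65.4
110 [243.  59.] rect 446.5 126.1 80 80 86.6
110 [569.   6.] rect 844.3 230.7 185 33 17.6
110 [385.  54.] rect 590.3 131.1 112 113 0.0
180 [413. 256.] rect 637.0 -95.7 39 119 76.5
180 [243.  59.] rect 446.4 125.8 79 80 84.5
180 [572.   6.] rect 845.7 232.6 181 30 17.6
180 [385.  54.] rect 590.3 131.1 112 113 0.0
```

View pics/wrist1.png

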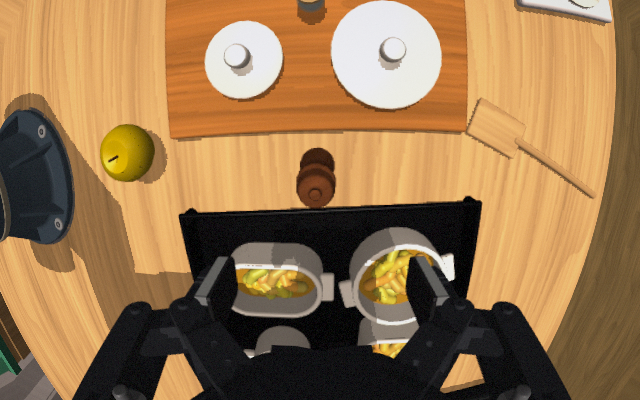

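The move was refused because "angular" is needed in every row, so this picture is the same as before. Resending.

Call:
{"op": "servo_tool", "data": {
  "deltas": [
    {"angular": [0, 0, 0], "offset": [1, -38, 10], "hand": 85},
    {"angular": [0, 0, 0], "offset": [1, -38, 10], "hand": 85},
    {"angular": [0, 0, 0], "offset": [1, -38, 10], "hand": 85},
    {"angular": [0, 0, 0], "offset": [1, -38, 10], "hand": 85},
    {"angular": [0, 0, 0], "offset": [1, -38, 10], "hand": 85},
    {"angular": [0, 0, 0], "offset": [1, -38, 10], "hand": 85},
    {"angular": [0, 0, 0], "offset": [1, -38, 10], "hand": 85},
    {"angular": [0, 0, 0], "offset": [1, -38, 10], "hand": 85},
    {"angular": [0, 0, 0], "offset": [0, 0, 0], "hand": 85},
    {"angular": [0, 0, 0], "offset": [0, 0, 0], "hand": 85}
  ]
}}

```text
time: 1.03
ee_pos: [532.8, -306.1, 310.8]
tool_rot: [-180.0, -0.0, 89.8]
ft_force: [0.6, 1.1, -0.4]
grip_width: 0.994
grasp_force: 0.0
```

```bash
python3 - <<'E'
from plant import r
import pickle; from h import *
c=r.capture("wrist"); pickle.dump(c,open("c1.pkl","wb")); s=r.read_state(); print(s["ee_pos"],s["tool_rot"],s["time"],c["T"][:3,3])
cv2.imwrite("pics/wrist2.png",c["color"][:,:,::-1])
for v in (90,130,180):
  for m,w,k in blobs(c,64,True,v=v):
    (cx,cy),(a,b),t=cv2.minAreaRect(w)
    if max(a,b)<250: print(v,m.round(),"rect",round(cx,1),round(cy,1),round(a),round(b),round(t,1))
E
```

```text
[ 532.71158165 -304.53811717  310.62019007] [-1.79949901e+02 -4.50137381e-02  8.99047283e+01] 1.0833 [ 533.30984278 -227.22346967  452.93272757]
90 [467. 368.] rect 839.2 -710.8 63 99 7.9
90 [525. 298.] rect 907.5 -604.2 225 225 7.0
90 [432. 280.] rect 707.4 -485.1 24 109 28.4
90 [211. 280.] rect 358.5 -484.4 108 24 61.8
90 [270. 146.] rect 465.7 -283.0 87 112 89.4
90 [394. 138.] rect 628.7 -273.2 99 123 88.5
130 [467. 368.] rect 840.0 -711.6 63 95 7.3
130 [525. 298.] rect 907.5 -603.3 223 222 6.9
130 [270. 146.] rect 466.5 -283.7 86 110 88.2
130 [393. 138.] rect 628.8 -273.1 99 122 89.8
130 [266.  39.] rect 462.6 -141.5 80 154 89.9
130 [389.  43.] rect 619.9 -142.6 148 107 5.3
180 [467. 368.] rect 840.4 -711.2 61 93 7.6
180 [525. 298.] rect 907.5 -603.0 222 219 6.8
180 [270. 147.] rect 466.0 -284.3 85 109 88.0
180 [393. 138.] rect 628.6 -273.1 97 122 88.4
180 [267.  39.] rect 462.7 -141.4 154 79 0.1
180 [388.  43.] rect 619.4 -138.5 129 122 57.1
```

View pics/wrist2.png

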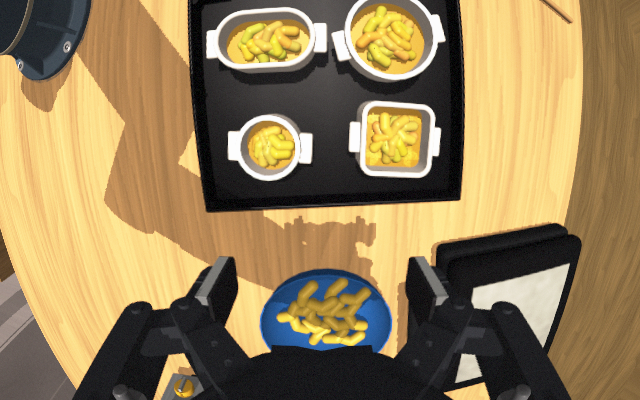

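The wrist view shows all four dishes: oblong (266,40), large round (389,38, touching the image top), small (270,146) and square (393,138). I'll take one more view farther north to get the upper pair whole.

Call:
{"op": "servo_tool", "data": {
  "deltas": [
    {"angular": [0, 0, 0], "offset": [5, 38, 0], "hand": 60},
    {"angular": [0, 0, 0], "offset": [5, 38, 0], "hand": 60},
    {"angular": [0, 0, 0], "offset": [5, 38, 0], "hand": 60},
    {"angular": [0, 0, 0], "offset": [0, 0, 0], "hand": 60}
  ]
}}

```text
time: 1.42
ee_pos: [548.0, -183.0, 311.5]
tool_rot: [-180.0, -0.1, 90.3]
ft_force: [0.1, -0.0, 0.1]
grip_width: 0.707
grasp_force: 0.0
```

```bash
python3 - <<'E'
from plant import r
import pickle; from h import *
c=r.capture("wrist"); pickle.dump(c,open("c2.pkl","wb")); s=r.read_state(); print(s["ee_pos"],s["time"],c["T"][:3,3])
cv2.imwrite("pics/wrist3.png",c["color"][:,:,::-1])
for f in ("c1.pkl","c2.pkl"):
  c=pickle.load(open(f,"rb"))
  for v in (130,180,210):
    for m,w,k in blobs(c,64,True,v=v):
      (cx,cy),(a,b),t=cv2.minAreaRect(w)
      if 70<max(a,b)<190 and cx<700 and abs(cy)<320: print(f,v,m.round(),"rect",round(cx,1),round(cy,1),round(a),round(b),round(t,1),k.reshape(-1,2).min(0),k.reshape(-1,2).max(0))
  # food+inside hole: inner contours
  cs,hi=cv2.findContours(white(c,180),cv2.RETR_CCOMP,cv2.CHAIN_APPROX_NONE)
  for k,h in zip(cs,hi[0]):
    if h[3]>=0 and cv2.contourArea(k)>600:
      w=plane(c,k,64,True).astype(np.float32);(cx,cy),(a,b),t=cv2.minAreaRect(w)
      print(f,"hole",round(cx,1),round(cy,1),round(a),round(b),round(t,1))
E
```

```text
[ 547.91181969 -185.27753724  311.49486072] 1.4667 [ 547.81110354 -104.51299698  453.84615313]
c1.pkl 130 [270. 146.] rect 466.5 -283.7 86 110 88.2 [228 114] [312 180]
c1.pkl 130 [393. 138.] rect 628.8 -273.1 99 122 89.8 [349 101] [440 177]
c1.pkl 130 [266.  39.] rect 462.6 -141.5 80 154 89.9 [206   7] [326  69]
c1.pkl 130 [389.  43.] rect 619.9 -142.6 148 107 5.3 [331   0] [445  79]
c1.pkl 180 [270. 147.] rect 466.0 -284.3 85 109 88.0 [228 115] [311 180]
c1.pkl 180 [393. 138.] rect 628.6 -273.1 97 122 88.4 [349 101] [440 177]
c1.pkl 180 [267.  39.] rect 462.7 -141.4 154 79 0.1 [206   7] [326  68]
c1.pkl 180 [388.  43.] rect 619.4 -138.5 129 122 57.1 [331   0] [445  79]
c1.pkl 210 [270. 147.] rect 466.1 -284.3 85 109 88.0 [228 115] [311 180]
c1.pkl 210 [389. 138.] rect 628.6 -272.8 97 121 88.0 [349 101] [440 177]
c1.pkl 210 [269.  39.] rect 462.7 -141.3 78 154 89.9 [206   7] [326  68]
c1.pkl 210 [393.  43.] rect 627.8 -141.7 130 106 5.4 [345   0] [444  79]
c1.pkl hole 463.8 -283.7 72 72 43.7
c1.pkl hole 631.3 -272.7 86 87 88.5
c1.pkl hole 460.5 -141.2 69 119 89.9
c2.pkl 130 [263. 230
[... 230 characters left out ...]
.1 -134.8 122 131 63.0 [320  82] [433 175]
c2.pkl 180 [265. 232.] rect 466.8 -284.3 84 109 89.0 [225 208] [301 262]
c2.pkl 180 [378. 225.] rect 629.3 -272.6 98 122 89.2 [336 195] [422 260]
c2.pkl 180 [258. 133.] rect 463.4 -141.3 79 154 89.4 [199 102] [315 163]
c2.pkl 180 [377. 129.] rect 620.2 -134.8 121 130 63.1 [320  82] [432 175]
c2.pkl 210 [259. 232.] rect 458.9 -283.6 92 82 0.6 [225 208] [289 261]
c2.pkl 210 [376. 225.] rect 629.6 -273.2 121 97 0.5 [336 196] [422 260]
c2.pkl 210 [258. 133.] rect 463.7 -141.4 79 154 89.5 [199 102] [315 163]
c2.pkl 210 [377. 129.] rect 619.8 -134.7 121 128 62.4 [320  82] [432 175]
c2.pkl hole 460.6 -140.8 67 119 89.7
c2.pkl hole 622.7 -135.7 108 107 46.6
```

View pics/wrist3.png

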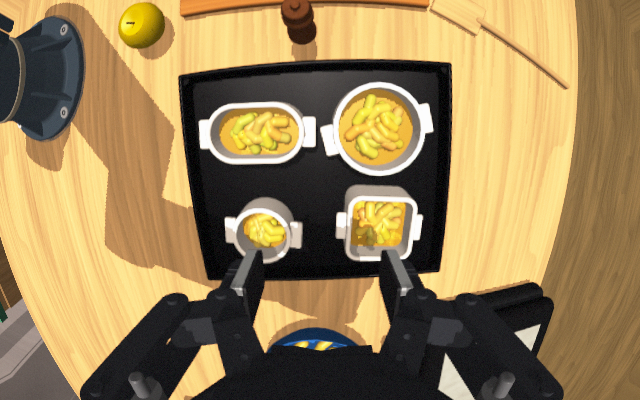

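Call:
{"op": "servo_tool", "data": {
  "deltas": [
    {"angular": [0, 0, 0], "offset": [6, 40, -14], "hand": 60},
    {"angular": [0, 0, 0], "offset": [6, 40, -14], "hand": 60},
    {"angular": [0, 0, 0], "offset": [6, 40, -14], "hand": 60},
    {"angular": [0, 0, 0], "offset": [6, 40, -14], "hand": 60},
    {"angular": [0, 0, 0], "offset": [6, 40, -14], "hand": 60},
    {"angular": [0, 0, 0], "offset": [6, 40, -14], "hand": 60},
    {"angular": [0, 0, 0], "offset": [6, 40, -14], "hand": 60},
    {"angular": [0, 0, 0], "offset": [6, 40, -14], "hand": 60},
    {"angular": [0, 0, 0], "offset": [0, 0, -30], "hand": 60},
    {"angular": [0, 0, 0], "offset": [0, 0, -30], "hand": 60}
  ]
}}

```text
time: 2.3
ee_pos: [594.7, 124.7, 141.6]
tool_rot: [179.9, -0.0, 90.3]
ft_force: [0.8, -1.2, -0.7]
grip_width: 0.698
grasp_force: 0.0
```

Call:
{"op": "servo_tool", "data": {
  "deltas": [
    {"angular": [0, 0, 0], "offset": [0, 0, -25], "hand": 60},
    {"angular": [0, 0, 0], "offset": [0, 0, -25], "hand": 60},
    {"angular": [0, 0, 0], "offset": [0, 0, 0], "hand": 60},
    {"angular": [0, 0, 0], "offset": [0, 0, 0], "hand": 60}
  ]
}}

```text
time: 2.63
ee_pos: [593.3, 121.6, 91.5]
tool_rot: [-179.8, 0.0, 90.0]
ft_force: [1.4, 0.0, -0.4]
grip_width: 0.703
grasp_force: 0.0
```

```bash
cat > chk.py <<'E'
from plant import r
from h import *
import sys
z=float(sys.argv[1]); s=r.read_state(); print(s["time"],s["ee_pos"].round(1),s["tool_rot"].round(1))
c=r.capture("wrist")
if len(sys.argv)>2: cv2.imwrite(f"pics/{sys.argv[2]}.png",c["color"][:,:,::-1])
for m,w,k in blobs(c,z,True,amin=1500):
    (cx,cy),(a,b),t=cv2.minAreaRect(w); print(m.round(),"rect",round(cx,1),round(cy,1),round(a),round(b),round(t,1),k.reshape(-1,2).min(0),k.reshape(-1,2).max(0))
E
python3 chk.py 33 wrist4
```

```text
2.6333 [593.3 121.6  91.5] [-179.8    0.    90. ]
[131. 201.] rect 439.6 131.6 88 87 74.9 [ 88 148] [173 253]
[327. 190.] rect 597.1 146.5 124 106 3.9 [238 104] [416 255]
[621.  30.] rect 884.0 297.9 98 76 19.9 [591   0] [639  75]
[582.  45.] rect 836.3 280.6 132 73 8.8 [546   0] [639  85]
[333.  33.] rect 603.2 242.8 110 59 0.9 [251   0] [420  83]
[114.  37.] rect 427.6 262.3 68 134 74.8 [52  0] [179  83]
```

View pics/wrist4.png

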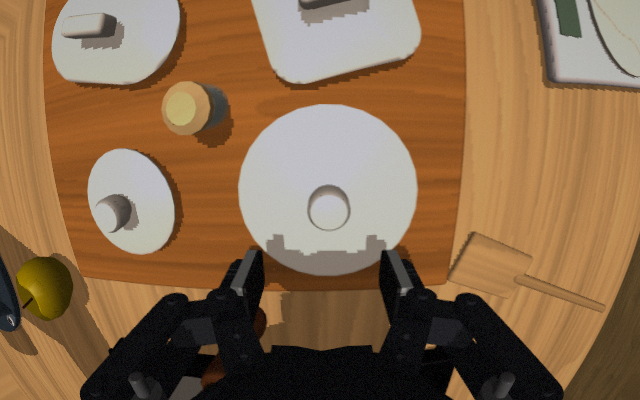

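Wrist view: the large lid's knob is at px (328,208), between the fingers laterally. Its centre matches (597,136.5), so I'll align, descend and grip.

Call:
{"op": "servo_tool", "data": {
  "deltas": [
    {"angular": [0, 0, 0], "offset": [3, 15, 0], "hand": 60},
    {"angular": [0, 0, 0], "offset": [0, 0, -20], "hand": 60},
    {"angular": [0, 0, 0], "offset": [0, 0, -20], "hand": 60},
    {"angular": [0, 0, 0], "offset": [0, 0, -11], "hand": 60},
    {"angular": [0, 0, 0], "offset": [0, 0, 0], "hand": 40},
    {"angular": [0, 0, 0], "offset": [0, 0, 0], "hand": 15},
    {"angular": [0, 0, 0], "offset": [0, 0, 0], "hand": 15},
    {"angular": [0, 0, 0], "offset": [0, 0, 0], "hand": 15},
    {"angular": [0, 0, 0], "offset": [0, 0, 0], "hand": 15},
    {"angular": [0, 0, 0], "offset": [0, 0, 0], "hand": 15}
  ],
  "newtons": 50
}}

```text
time: 3.52
ee_pos: [598.6, 136.8, 42.8]
tool_rot: [179.9, -0.0, 90.0]
ft_force: [-1.7, 0.2, 6.5]
grip_width: 0.281
grasp_force: 49.6
```

Call:
{"op": "servo_tool", "data": {
  "deltas": [
    {"angular": [0, 0, 0], "offset": [0, 0, 10], "hand": 15},
    {"angular": [0, 0, 0], "offset": [0, 0, 25], "hand": 15},
    {"angular": [0, 0, 0], "offset": [0, 0, 35], "hand": 15},
    {"angular": [0, 0, 0], "offset": [0, 0, 35], "hand": 15},
    {"angular": [0, 0, 0], "offset": [0, 0, 35], "hand": 15},
    {"angular": [0, 0, 0], "offset": [1, -12, 10], "hand": 15},
    {"angular": [0, 0, 0], "offset": [2, -20, 0], "hand": 15},
    {"angular": [0, 0, 0], "offset": [3, -30, 0], "hand": 15},
    {"angular": [0, 0, 0], "offset": [3, -30, 0], "hand": 15},
    {"angular": [0, 0, 0], "offset": [3, -30, 0], "hand": 15}
  ]
}}

```text
time: 4.35
ee_pos: [609.3, 13.1, 191.5]
tool_rot: [-180.0, 0.0, 90.0]
ft_force: [1.1, 0.8, -2.8]
grip_width: 0.281
grasp_force: 49.8
```

Call:
{"op": "servo_tool", "data": {
  "deltas": [
    {"angular": [0, 0, 0], "offset": [3, -30, 0], "hand": 15},
    {"angular": [0, 0, 0], "offset": [3, -30, 0], "hand": 15},
    {"angular": [0, 0, 0], "offset": [3, -30, 0], "hand": 15},
    {"angular": [0, 0, 0], "offset": [2, -30, 0], "hand": 15},
    {"angular": [0, 0, 0], "offset": [2, -20, 0], "hand": 15},
    {"angular": [0, 0, 0], "offset": [0, -10, -20], "hand": 15},
    {"angular": [0, 0, 0], "offset": [0, 0, -25], "hand": 15},
    {"angular": [0, 0, 0], "offset": [0, 0, -25], "hand": 15},
    {"angular": [0, 0, 0], "offset": [0, 0, 0], "hand": 15},
    {"angular": [0, 0, 0], "offset": [0, 0, 0], "hand": 15}
  ]
}}

```text
time: 5.18
ee_pos: [621.4, -135.7, 120.5]
tool_rot: [-179.8, -0.0, 90.0]
ft_force: [-0.1, 0.1, -2.1]
grip_width: 0.287
grasp_force: 49.7
```

```bash
python3 - <<'E'
from plant import r; from h import *
print({k:r.read_state()[k] for k in ("ee_pos","tool_rot","grasp_force","time")})
a=r.capture("side")["color"];b=r.capture("scene")["color"]
im=np.hstack([a[180:400,200:480],b[60:280,100:360]]);cv2.imwrite("pics/p5.png",im[:,:,::-1])
E
```

```text
{'ee_pos': array([ 621.43679948, -135.67216227,  120.46857082]), 'tool_rot': array([-1.79811455e+02, -3.25181333e-02,  8.99775955e+01]), 'grasp_force': 49.694010615348816, 'time': 5.1833}
```

View pics/p5.png

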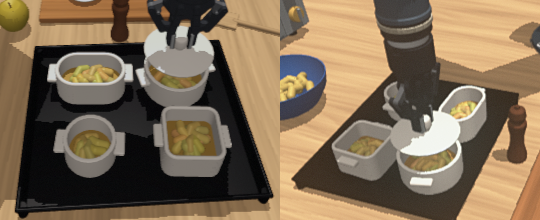

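The lid is level over the large dish in both views: side crop (178,45) above the dish at (178,75), and likewise in the scene crop. Lowering gently.

Call:
{"op": "servo_tool", "data": {
  "deltas": [
    {"angular": [0, 0, 0], "offset": [1.5, 0, -15], "hand": 15},
    {"angular": [0, 0, 0], "offset": [0, 0, -10], "hand": 15},
    {"angular": [0, 0, 0], "offset": [0, 0, -5], "hand": 15},
    {"angular": [0, 0, 0], "offset": [0, 0, -4], "hand": 15},
    {"angular": [0, 0, 0], "offset": [0, 0, -3], "hand": 15},
    {"angular": [0, 0, 0], "offset": [0, 0, -2], "hand": 15},
    {"angular": [0, 0, 0], "offset": [0, 0, -1.5], "hand": 15},
    {"angular": [0, 0, 0], "offset": [0, 0, -1], "hand": 15},
    {"angular": [0, 0, 0], "offset": [0, 0, 0], "hand": 15},
    {"angular": [0, 0, 0], "offset": [0, 0, 0], "hand": 15}
  ]
}}

```text
time: 6.12
ee_pos: [624.3, -135.5, 79.9]
tool_rot: [180.0, 0.0, 90.0]
ft_force: [0.3, -0.4, -2.3]
grip_width: 0.282
grasp_force: 49.8
```

Call:
{"op": "servo_tool", "data": {
  "deltas": [
    {"angular": [0, 0, 0], "offset": [-1, 0, -1], "hand": 15},
    {"angular": [0, 0, 0], "offset": [0, 0, -0.5], "hand": 15},
    {"angular": [0, 0, 0], "offset": [0, 0, 0], "hand": 15}
  ]
}}

```text
time: 6.37
ee_pos: [623.6, -135.6, 79.1]
tool_rot: [179.9, 0.0, 90.0]
ft_force: [-0.6, 0.9, 4.3]
grip_width: 0.286
grasp_force: 50.6
```

Call:
{"op": "servo_tool", "data": {
  "deltas": [
    {"angular": [0, 0, 0], "offset": [0, 0, 0], "hand": 40},
    {"angular": [0, 0, 0], "offset": [0, 0, 0], "hand": 60},
    {"angular": [0, 0, 0], "offset": [0, 0, 0], "hand": 60},
    {"angular": [0, 0, 0], "offset": [0, 0, 0], "hand": 60},
    {"angular": [0, 0, 0], "offset": [0, 0, 10], "hand": 60},
    {"angular": [0, 0, 0], "offset": [0, 0, 30], "hand": 60},
    {"angular": [0, 0, 0], "offset": [0, 0, 35], "hand": 60},
    {"angular": [0, 0, 0], "offset": [0, 0, 35], "hand": 60}
  ]
}}

```text
time: 7.03
ee_pos: [622.6, -135.4, 189.8]
tool_rot: [-179.9, -0.0, 90.0]
ft_force: [1.1, 0.2, 0.2]
grip_width: 0.707
grasp_force: 0.0
```

Call:
{"op": "servo_tool", "data": {
  "deltas": [
    {"angular": [0, 0, 0], "offset": [-14, 17, 0], "hand": 60},
    {"angular": [0, 0, 0], "offset": [-20, 30, 0], "hand": 60},
    {"angular": [0, 0, 0], "offset": [-20, 30, 0], "hand": 60},
    {"angular": [0, 0, 0], "offset": [-20, 30, 0], "hand": 60},
    {"angular": [0, 0, 0], "offset": [-20, 30, 0], "hand": 60},
    {"angular": [0, 0, 0], "offset": [-20, 30, 0], "hand": 60},
    {"angular": [0, 0, 0], "offset": [-20, 30, 0], "hand": 60},
    {"angular": [0, 0, 0], "offset": [-20, 30, 0], "hand": 60},
    {"angular": [0, 0, 0], "offset": [-20, 30, 0], "hand": 60},
    {"angular": [0, 0, 0], "offset": [-10, 10, -20], "hand": 60}
  ]
}}

```text
time: 7.87
ee_pos: [439.1, 134.7, 171.6]
tool_rot: [179.7, -0.2, 90.1]
ft_force: [0.8, 0.1, -1.0]
grip_width: 0.701
grasp_force: 0.0
```

Call:
{"op": "servo_tool", "data": {
  "deltas": [
    {"angular": [0, 0, 0], "offset": [0, 0, -35], "hand": 60},
    {"angular": [0, 0, 0], "offset": [0, 0, -35], "hand": 60},
    {"angular": [0, 0, 0], "offset": [0, 0, -10], "hand": 60},
    {"angular": [0, 0, 0], "offset": [0, 0, 0], "hand": 60},
    {"angular": [0, 0, 0], "offset": [0, 0, 0], "hand": 60}
  ]
}}

```text
time: 8.28
ee_pos: [439.2, 131.6, 88.8]
tool_rot: [-180.0, 0.0, 90.0]
ft_force: [0.0, 0.6, -0.1]
grip_width: 0.7
grasp_force: 0.0
```

```bash
python3 chk.py 33; python3 - <<'E'
from plant import r; from h import *
b=r.capture("scene"); a=r.capture("side")
im=np.hstack([a["color"][180:400,200:480],b["color"][60:280,100:360]]);cv2.imwrite("pics/p6.png",im[:,:,::-1])
for n,c in (("side",a),("scene",b)):
  for m,w,k in blobs(c,64+5,v=150):
    (cx,cy),(p,q),t=cv2.minAreaRect(w)
    if max(p,q)<180: print(n,m.round(),round(cx),round(cy),round(p),round(q))
E
```

```text
8.2833 [439.2 131.6  88.8] [-180.    0.   90.]
[319. 213.] rect 437.6 139.7 88 72 2.5 [256 156] [382 256]
[534.  48.] rect 603.1 262.5 105 84 15.1 [471   0] [585 111]
[306.  27.] rect 427.6 253.8 58 133 88.5 [203   0] [407  81]
side [290. 320.] 463 -288 82 110
side [388. 313.] 627 -277 96 121
side [292. 250.] 460 -146 74 154
side [378. 245.] 622 -137 124 125
side [284. 167.] 439 100 84 66
side [347. 137.] 592 216 96 96
scene [478. 386.] 818 304 42 149
scene [470. 272.] 635 268 97 96
scene [ 14. 209.] 764 -548 142 72
scene [479. 208.] 474 268 79 129
scene [250. 207.] 619 -138 141 127
scene [409. 195.] 483 138 83 82
scene [190. 210.] 646 -243 163 113
scene [226. 157.] 496 -266 141 85
```

View pics/p6.png

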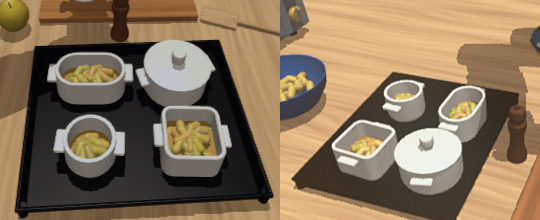

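The large lid lies level on its dish (side crop (178,75), scene crop (428,155)). The small lid is aligned under the gripper, so I'll descend and grip.

Call:
{"op": "servo_tool", "data": {
  "deltas": [
    {"angular": [0, 0, 0], "offset": [0, 0, -20], "hand": 60},
    {"angular": [0, 0, 0], "offset": [0, 0, -16], "hand": 60},
    {"angular": [0, 0, 0], "offset": [0, 0, -10], "hand": 60},
    {"angular": [0, 0, 0], "offset": [0, 0, 0], "hand": 40},
    {"angular": [0, 0, 0], "offset": [0, 0, 0], "hand": 15},
    {"angular": [0, 0, 0], "offset": [0, 0, 0], "hand": 15},
    {"angular": [0, 0, 0], "offset": [0, 0, 0], "hand": 15},
    {"angular": [0, 0, 0], "offset": [0, 0, 0], "hand": 15},
    {"angular": [0, 0, 0], "offset": [0, 0, 0], "hand": 15}
  ]
}}

```text
time: 9.18
ee_pos: [439.9, 131.7, 43.6]
tool_rot: [179.9, -0.0, 90.0]
ft_force: [-1.5, -0.4, 7.6]
grip_width: 0.282
grasp_force: 49.1
```

Call:
{"op": "servo_tool", "data": {
  "deltas": [
    {"angular": [0, 0, 0], "offset": [0, 0, 10], "hand": 15},
    {"angular": [0, 0, 0], "offset": [0, 0, 25], "hand": 15},
    {"angular": [0, 0, 0], "offset": [0, 0, 35], "hand": 15},
    {"angular": [0, 0, 0], "offset": [0, 0, 35], "hand": 15},
    {"angular": [0, 0, 0], "offset": [0, 0, 30], "hand": 15},
    {"angular": [0, 0, 0], "offset": [2, -12, 10], "hand": 15},
    {"angular": [0, 0, 0], "offset": [2, -25, 0], "hand": 15},
    {"angular": [0, 0, 0], "offset": [2, -38, 0], "hand": 15},
    {"angular": [0, 0, 0], "offset": [2, -38, 0], "hand": 15},
    {"angular": [0, 0, 0], "offset": [2, -38, 0], "hand": 15}
  ]
}}

```text
time: 10.02
ee_pos: [449.3, -20.8, 188.3]
tool_rot: [179.9, 0.0, 90.1]
ft_force: [0.6, 0.6, -1.3]
grip_width: 0.283
grasp_force: 49.3
```

Call:
{"op": "servo_tool", "data": {
  "deltas": [
    {"angular": [0, 0, 0], "offset": [2, -38, 0], "hand": 15},
    {"angular": [0, 0, 0], "offset": [2, -38, 0], "hand": 15},
    {"angular": [0, 0, 0], "offset": [2, -38, 0], "hand": 15},
    {"angular": [0, 0, 0], "offset": [2, -38, 0], "hand": 15},
    {"angular": [0, 0, 0], "offset": [2, -38, 0], "hand": 15},
    {"angular": [0, 0, 0], "offset": [2, -38, 0], "hand": 15},
    {"angular": [0, 0, 0], "offset": [2, -25, 0], "hand": 15},
    {"angular": [0, 0, 0], "offset": [0, -12, -20], "hand": 15},
    {"angular": [0, 0, 0], "offset": [0, 0, -25], "hand": 15},
    {"angular": [0, 0, 0], "offset": [0, 0, -25], "hand": 15}
  ]
}}

```text
time: 10.85
ee_pos: [463.6, -286.1, 117.5]
tool_rot: [179.9, 0.1, 89.9]
ft_force: [0.9, 0.9, -0.9]
grip_width: 0.283
grasp_force: 49.4
```

Call:
{"op": "servo_tool", "data": {
  "deltas": [
    {"angular": [0, 0, 0], "offset": [0, 0, 0], "hand": 15},
    {"angular": [0, 0, 0], "offset": [0, 0, 0], "hand": 15},
    {"angular": [0, 0, 0], "offset": [0, 0, 0], "hand": 15}
  ]
}}

```text
time: 11.1
ee_pos: [463.9, -284.7, 118.9]
tool_rot: [179.9, 0.1, 90.0]
ft_force: [0.7, -0.0, 0.2]
grip_width: 0.281
grasp_force: 49.4
```

Call:
{"op": "servo_tool", "data": {
  "deltas": [
    {"angular": [0, 0, 0], "offset": [1, 0.5, -15], "hand": 15},
    {"angular": [0, 0, 0], "offset": [0, 0, -10], "hand": 15},
    {"angular": [0, 0, 0], "offset": [0, 0, -5], "hand": 15},
    {"angular": [0, 0, 0], "offset": [0, 0, -4], "hand": 15},
    {"angular": [0, 0, 0], "offset": [0, 0, -2], "hand": 15},
    {"angular": [0, 0, 0], "offset": [0, 0, -1.5], "hand": 15},
    {"angular": [0, 0, 0], "offset": [0, 0, -1], "hand": 15},
    {"angular": [0, 0, 0], "offset": [0, 0, 0], "hand": 15},
    {"angular": [0, 0, 0], "offset": [0, 0, 0], "hand": 15}
  ]
}}

```text
time: 11.85
ee_pos: [464.4, -284.1, 79.8]
tool_rot: [180.0, 0.0, 90.0]
ft_force: [-1.8, 2.4, 5.8]
grip_width: 0.283
grasp_force: 50.3
```

Call:
{"op": "servo_tool", "data": {
  "deltas": [
    {"angular": [0, 0, 0], "offset": [0, 0, -0.5], "hand": 15},
    {"angular": [0, 0, 0], "offset": [0, 0, 0], "hand": 15}
  ]
}}

```text
time: 12.02
ee_pos: [464.4, -284.1, 79.7]
tool_rot: [179.9, 0.0, 90.0]
ft_force: [-4.1, 2.6, 11.0]
grip_width: 0.283
grasp_force: 50.8
```

Call:
{"op": "servo_tool", "data": {
  "deltas": [
    {"angular": [0, 0, 0], "offset": [0, 0, 0], "hand": 40},
    {"angular": [0, 0, 0], "offset": [0, 0, 0], "hand": 60},
    {"angular": [0, 0, 0], "offset": [0, 0, 0], "hand": 60},
    {"angular": [0, 0, 0], "offset": [0, 0, 0], "hand": 60},
    {"angular": [0, 0, 0], "offset": [0, 0, 10], "hand": 60},
    {"angular": [0, 0, 0], "offset": [0, 0, 30], "hand": 60},
    {"angular": [0, 0, 0], "offset": [0, 0, 35], "hand": 60},
    {"angular": [0, 0, 0], "offset": [0, 0, 35], "hand": 60}
  ]
}}

```text
time: 12.68
ee_pos: [463.6, -283.7, 189.8]
tool_rot: [-179.9, -0.0, 90.0]
ft_force: [0.0, -0.2, 0.2]
grip_width: 0.703
grasp_force: 0.0
```

```bash
python3 -c "
from plant import r
s=r.read_state();print(s['joints'].round(1),s['ee_pos'].round(1),s['tool_rot'].round(1))"
```

```text
[-31.5  16.5  -3.   70.6  -0.   58.5] [ 463.6 -283.7  189.8] [-179.9   -0.    90. ]
```

Call:
{"op": "servo_tool", "data": {
  "deltas": [
    {"angular": [0, 0, 0.1237], "offset": [9.2, 37, 0], "hand": 60},
    {"angular": [0, 0, 0.1237], "offset": [9.2, 37, 0], "hand": 60},
    {"angular": [0, 0, 0.1237], "offset": [9.2, 37, 0], "hand": 60},
    {"angular": [0, 0, 0.1237], "offset": [9.2, 37, 0], "hand": 60},
    {"angular": [0, 0, 0.1237], "offset": [9.2, 37, 0], "hand": 60},
    {"angular": [0, 0, 0.1237], "offset": [9.2, 37, 0], "hand": 60},
    {"angular": [0, 0, 0.1237], "offset": [9.2, 37, 0], "hand": 60},
    {"angular": [0, 0, 0.1237], "offset": [9.2, 37, 0], "hand": 60},
    {"angular": [0, 0, 0.1237], "offset": [9.2, 37, 0], "hand": 60},
    {"angular": [0, 0, 0.1237], "offset": [9.2, 37, 0], "hand": 60}
  ]
}}

```text
time: 13.52
ee_pos: [556.3, 88.0, 189.1]
tool_rot: [180.0, 0.0, 161.2]
ft_force: [0.6, -1.2, 0.7]
grip_width: 0.705
grasp_force: 0.0
```

Call:
{"op": "servo_tool", "data": {
  "deltas": [
    {"angular": [0, 0, 0.1237], "offset": [9.2, 37, 0], "hand": 60},
    {"angular": [0, 0, 0.1237], "offset": [9.2, 37, 0], "hand": 60},
    {"angular": [0, 0, 0.1237], "offset": [9.2, 37, 0], "hand": 60},
    {"angular": [0, 0, 0.1237], "offset": [9.2, 37, 0], "hand": 60},
    {"angular": [0, 0, 0.1237], "offset": [9.2, 37, 0], "hand": 60},
    {"angular": [0, 0, 0], "offset": [0, 0, -20], "hand": 60},
    {"angular": [0, 0, 0], "offset": [0, 0, -30], "hand": 60},
    {"angular": [0, 0, 0], "offset": [0, 0, -30], "hand": 60},
    {"angular": [0, 0, 0], "offset": [0, 0, 0], "hand": 60},
    {"angular": [0, 0, 0], "offset": [0, 0, 0], "hand": 60}
  ]
}}

```text
time: 14.35
ee_pos: [601.2, 270.6, 107.7]
tool_rot: [-180.0, -0.2, -163.7]
ft_force: [0.8, 0.4, 1.0]
grip_width: 0.702
grasp_force: 0.0
```

```bash
python3 chk.py 33 wrist7; python3 - <<'E'
from plant import r; from h import *
b=r.capture("scene")["color"]; a=r.capture("side")["color"];w=r.capture("wrist")["color"]
im=np.hstack([a[180:400,200:480],b[60:280,100:360]]);w=cv2.resize(w,(540,338))
cv2.imwrite("pics/p7.png",np.vstack([im,w])[:,:,::-1])
E
```

```text
14.35 [601.2 270.6 107.7] [-180.    -0.2 -163.7]
[314. 206.] rect 599.9 271.0 101 101 16.0 [256 143] [393 269]
[382.  26.] rect 462.5 278.7 57 102 21.7 [316   0] [452  74]
```

View pics/p7.png

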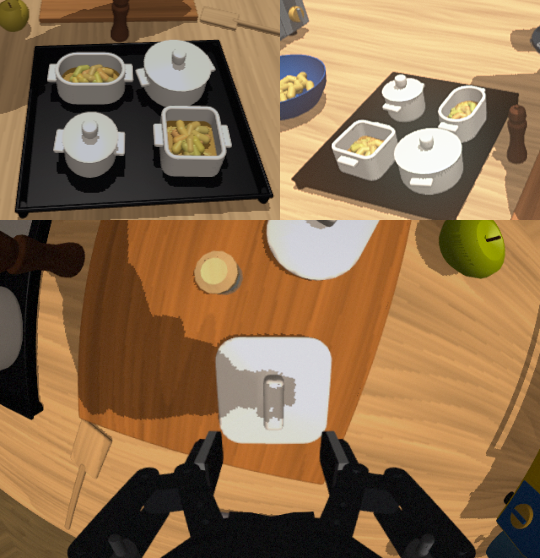

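Both round lids are seated and level. In the wrist view the square lid's bar, at (273,403), stands across the closing line and is centred, so I'll descend and grip.

Call:
{"op": "servo_tool", "data": {
  "deltas": [
    {"angular": [0, 0, 0], "offset": [0, 0.5, -25], "hand": 60},
    {"angular": [0, 0, 0], "offset": [0, 0, -25], "hand": 60},
    {"angular": [0, 0, 0], "offset": [0, 0, -14], "hand": 60},
    {"angular": [0, 0, 0], "offset": [0, 0, 0], "hand": 40},
    {"angular": [0, 0, 0], "offset": [0, 0, 0], "hand": 10},
    {"angular": [0, 0, 0], "offset": [0, 0, 0], "hand": 8},
    {"angular": [0, 0, 0], "offset": [0, 0, 0], "hand": 8},
    {"angular": [0, 0, 0], "offset": [0, 0, 0], "hand": 8},
    {"angular": [0, 0, 0], "offset": [0, 0, 0], "hand": 8},
    {"angular": [0, 0, 0], "offset": [0, 0, 0], "hand": 8}
  ]
}}

```text
time: 15.38
ee_pos: [603.5, 272.0, 46.6]
tool_rot: [180.0, 0.2, -163.7]
ft_force: [0.3, 0.1, 7.4]
grip_width: 0.173
grasp_force: 50.0
```

Call:
{"op": "servo_tool", "data": {
  "deltas": [
    {"angular": [0, 0, 0], "offset": [0, 0, 10], "hand": 8},
    {"angular": [0, 0, 0], "offset": [0, 0, 25], "hand": 8},
    {"angular": [0, 0, 0], "offset": [0, 0, 35], "hand": 8},
    {"angular": [0, 0, 0], "offset": [0, 0, 35], "hand": 8},
    {"angular": [0, 0, 0], "offset": [0, 0, 35], "hand": 8},
    {"angular": [0, 0, 0], "offset": [2, -12, 10], "hand": 8},
    {"angular": [0, 0, 0], "offset": [2, -25, 0], "hand": 8},
    {"angular": [0, 0, -0.0293], "offset": [2, -36, 0], "hand": 8},
    {"angular": [0, 0, -0.0293], "offset": [2, -36, 0], "hand": 8},
    {"angular": [0, 0, -0.0293], "offset": [2, -36, 0], "hand": 8}
  ]
}}

```text
time: 16.22
ee_pos: [611.7, 125.0, 194.6]
tool_rot: [-180.0, -0.0, -168.8]
ft_force: [0.4, -0.3, -2.9]
grip_width: 0.175
grasp_force: 49.0
```

Call:
{"op": "servo_tool", "data": {
  "deltas": [
    {"angular": [0, 0, -0.0293], "offset": [2, -36, 0], "hand": 8},
    {"angular": [0, 0, -0.0293], "offset": [2, -36, 0], "hand": 8},
    {"angular": [0, 0, -0.0293], "offset": [2, -36, 0], "hand": 8},
    {"angular": [0, 0, -0.0293], "offset": [2, -36, 0], "hand": 8},
    {"angular": [0, 0, -0.0293], "offset": [2, -36, 0], "hand": 8},
    {"angular": [0, 0, -0.0293], "offset": [2, -36, 0], "hand": 8},
    {"angular": [0, 0, -0.0293], "offset": [2, -36, 0], "hand": 8},
    {"angular": [0, 0, 0], "offset": [2, -36, 0], "hand": 8},
    {"angular": [0, 0, 0], "offset": [2, -36, 0], "hand": 8},
    {"angular": [0, 0, 0], "offset": [2, -36, 0], "hand": 8}
  ]
}}

```text
time: 17.05
ee_pos: [631.5, -235.6, 194.6]
tool_rot: [-180.0, -0.0, 179.5]
ft_force: [0.6, -0.2, -1.7]
grip_width: 0.168
grasp_force: 49.0
```

Call:
{"op": "servo_tool", "data": {
  "deltas": [
    {"angular": [0, 0, 0], "offset": [0, -25, 0], "hand": 8},
    {"angular": [0, 0, 0], "offset": [0, -12, -15], "hand": 8},
    {"angular": [0, 0, 0], "offset": [0, 0, -25], "hand": 8},
    {"angular": [0, 0, 0], "offset": [0, 0, -25], "hand": 8},
    {"angular": [0, 0, 0], "offset": [0, 0, 0], "hand": 8},
    {"angular": [0, 0, 0], "offset": [0, 0, 0], "hand": 8},
    {"angular": [0, 0, 0], "offset": [0, 0, 0], "hand": 8}
  ]
}}

```text
time: 17.63
ee_pos: [632.5, -270.6, 130.7]
tool_rot: [-180.0, 0.1, 179.5]
ft_force: [-0.0, -0.0, -0.9]
grip_width: 0.173
grasp_force: 49.2
```

```bash
python3 - <<'E'
from plant import r; from h import *
s=r.read_state();print(s["ee_pos"].round(1),s["tool_rot"].round(1),s["time"])
c=r.capture("wrist");T=c["T"]
b=r.capture("scene")["color"]; a=r.capture("side")["color"]
# lid flange top at TCP z-28.6+15
for m,w,k in blobs(c,s["ee_pos"][2]-28.6+15,True,amin=1500):
    (cx,cy),(p,q),t=cv2.minAreaRect(w); print(m.round(),"lid?",round(cx,1),round(cy,1),round(p),round(q),round(t,1))
im=np.hstack([a[180:400,200:480],b[60:280,100:360]]);w=cv2.resize(c["color"],(540,338))
cv2.imwrite("pics/p8.png",np.vstack([im,w])[:,:,::-1])
E
```

```text
[ 632.5 -270.6  130.7] [-1.800e+02  1.000e-01  1.795e+02] 17.6333
[ 66. 366.] lid? 821.5 -561.2 132 213 7.5
[321. 234.] lid? 627.1 -271.7 101 104 89.4
[484. 181.] lid? 605.2 -171.3 101 95 61.8
[493.  51.] lid? 515.0 -170.4 56 62 12.8
[300.  22.] lid? 514.0 -282.2 63 32 87.8
```

View pics/p8.png

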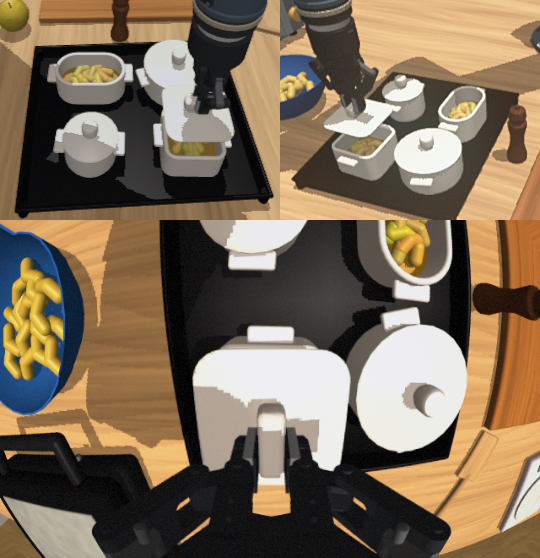

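Both other lids look fine. In the scene crop the square lid, at (357,118), looks slightly tilted, so I'll zoom in before lowering.

```bash
python3 - <<'E'
from plant import r; from h import *
b=r.capture("scene"); a=r.capture("side")
u=cv2.resize(a["color"][240:360,340:470],None,fx=3,fy=3,interpolation=cv2.INTER_CUBIC);v=cv2.resize(b["color"][140:260,135:265],None,fx=3,fy=3,interpolation=cv2.INTER_CUBIC)
cv2.imwrite("pics/p9.png",np.hstack([u,v])[:,:,::-1])
# predicted corners for level lid, flange top z
s=r.read_state();x,y,z=s["ee_pos"];zf=z-28.6+15
for n,c in (("side",a),("scene",b)):
    P=np.array([[x-2.5+i*51,y-1+j*51,zf] for i,j in((-1,-1),(1,-1),(1,1),(-1,1))])
    T=c["T"];q=(P-T[:3,3])@T[:3,:3]*[1,-1,-1];p=q[:,:2]/q[:,2:]*c["K"][0,0]+c["K"][:2,2]
    print(n,((p-([340,240] if n=="side" else [135,140]))*3+([0,0] if n=="side" else [390,0])).round().tolist())
E
```

```text
side [[84.0, 243.0], [294.0, 242.0], [248.0, 72.0], [63.0, 73.0]]
scene [[499.0, 47.0], [399.0, 138.0], [541.0, 175.0], [632.0, 77.0]]
```

View pics/p9.png

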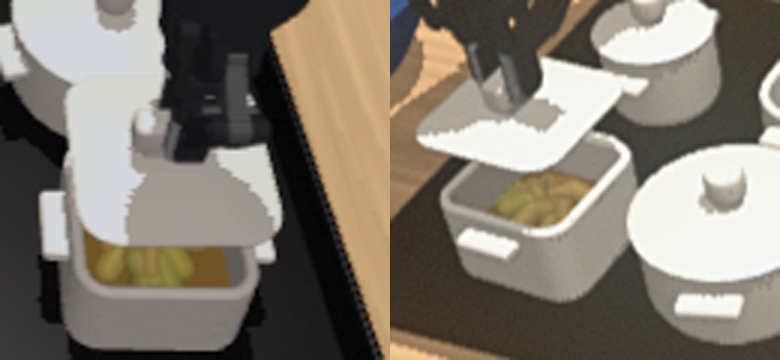

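The zoom matches the projected outline of a level lid to within about 2 mm, so the tilt was only perspective. Correcting by (+2.5, −1.5) and lowering.

Call:
{"op": "servo_tool", "data": {
  "deltas": [
    {"angular": [0, 0, 0], "offset": [2.5, -1.5, -15], "hand": 8},
    {"angular": [0, 0, 0], "offset": [0, 0, -12], "hand": 8},
    {"angular": [0, 0, 0], "offset": [0, 0, -8], "hand": 8},
    {"angular": [0, 0, 0], "offset": [0, 0, -5], "hand": 8},
    {"angular": [0, 0, 0], "offset": [0, 0, -3], "hand": 8},
    {"angular": [0, 0, 0], "offset": [0, 0, -2], "hand": 8},
    {"angular": [0, 0, 0], "offset": [0, 0, -1], "hand": 8},
    {"angular": [0, 0, 0], "offset": [0, 0, 0], "hand": 8},
    {"angular": [0, 0, 0], "offset": [0, 0, 0], "hand": 8}
  ]
}}

```text
time: 18.63
ee_pos: [634.9, -272.1, 83.8]
tool_rot: [-180.0, 0.0, 179.5]
ft_force: [-0.8, 0.2, -2.8]
grip_width: 0.173
grasp_force: 49.3
```

Call:
{"op": "servo_tool", "data": {
  "deltas": [
    {"angular": [0, 0, 0], "offset": [0, 0, -1], "hand": 8},
    {"angular": [0, 0, 0], "offset": [0, 0, 0], "hand": 8}
  ]
}}

```text
time: 18.8
ee_pos: [635.0, -272.1, 82.7]
tool_rot: [-180.0, 0.0, 179.5]
ft_force: [0.1, -0.4, -1.9]
grip_width: 0.171
grasp_force: 49.5
```

Call:
{"op": "servo_tool", "data": {
  "deltas": [
    {"angular": [0, 0, 0], "offset": [0, 0, -0.7], "hand": 8},
    {"angular": [0, 0, 0], "offset": [0, 0, 0], "hand": 8}
  ]
}}

```text
time: 18.97
ee_pos: [635.0, -272.2, 82.6]
tool_rot: [-180.0, 0.1, 179.5]
ft_force: [-2.2, 0.8, 4.8]
grip_width: 0.173
grasp_force: 50.1
```

Call:
{"op": "servo_tool", "data": {
  "deltas": [
    {"angular": [0, 0, 0], "offset": [0, 0, 0], "hand": 30},
    {"angular": [0, 0, 0], "offset": [0, 0, 0], "hand": 60},
    {"angular": [0, 0, 0], "offset": [0, 0, 0], "hand": 60},
    {"angular": [0, 0, 0], "offset": [0, 0, 0], "hand": 60},
    {"angular": [0, 0, 0], "offset": [0, 0, 10], "hand": 60},
    {"angular": [0, 0, 0], "offset": [0, 0, 30], "hand": 60},
    {"angular": [0, 0, 0], "offset": [0, 0, 35], "hand": 60},
    {"angular": [0, 0, 0], "offset": [0, 0, 35], "hand": 60}
  ]
}}

```text
time: 19.63
ee_pos: [634.1, -271.7, 193.0]
tool_rot: [180.0, -0.1, 179.5]
ft_force: [1.5, 0.3, -0.2]
grip_width: 0.706
grasp_force: 0.0
```

Call:
{"op": "servo_tool", "data": {
  "deltas": [
    {"angular": [0, 0, 0], "offset": [-13.7, 36.3, 0], "hand": 60},
    {"angular": [0, 0, 0], "offset": [-13.7, 36.3, 0], "hand": 60},
    {"angular": [0, 0, 0], "offset": [-13.7, 36.3, 0], "hand": 60},
    {"angular": [0, 0, 0], "offset": [-13.7, 36.3, 0], "hand": 60},
    {"angular": [0, 0, 0], "offset": [-13.7, 36.3, 0], "hand": 60},
    {"angular": [0, 0, -0.024], "offset": [-13.7, 36.3, 0], "hand": 60},
    {"angular": [0, 0, -0.024], "offset": [-13.7, 36.3, 0], "hand": 60},
    {"angular": [0, 0, -0.024], "offset": [-13.7, 36.3, 0], "hand": 60},
    {"angular": [0, 0, -0.024], "offset": [-13.7, 36.3, 0], "hand": 60},
    {"angular": [0, 0, -0.024], "offset": [-13.7, 36.3, 0], "hand": 60}
  ]
}}

```text
time: 20.47
ee_pos: [496.9, 92.6, 192.5]
tool_rot: [180.0, 0.1, 172.6]
ft_force: [0.4, 0.6, 0.4]
grip_width: 0.704
grasp_force: 0.0
```

Call:
{"op": "servo_tool", "data": {
  "deltas": [
    {"angular": [0, 0, -0.024], "offset": [-13.7, 36.3, 0], "hand": 60},
    {"angular": [0, 0, -0.024], "offset": [-13.7, 36.3, 0], "hand": 60},
    {"angular": [0, 0, -0.024], "offset": [-13.7, 36.3, 0], "hand": 60},
    {"angular": [0, 0, 0], "offset": [-13.7, 36.3, 0], "hand": 60},
    {"angular": [0, 0, 0], "offset": [-13.7, 36.3, 0], "hand": 60},
    {"angular": [0, 0, 0], "offset": [0, 0, -20], "hand": 60},
    {"angular": [0, 0, 0], "offset": [0, 0, -30], "hand": 60},
    {"angular": [0, 0, 0], "offset": [0, 0, -30], "hand": 60},
    {"angular": [0, 0, 0], "offset": [0, 0, 0], "hand": 60},
    {"angular": [0, 0, 0], "offset": [0, 0, 0], "hand": 60}
  ]
}}

```text
time: 21.3
ee_pos: [428.4, 272.1, 111.5]
tool_rot: [-179.9, -0.1, 168.5]
ft_force: [0.8, 0.2, 0.8]
grip_width: 0.704
grasp_force: 0.0
```

```bash
python3 chk.py 33; python3 - <<'E'
from plant import r; from h import *
b=r.capture("scene")["color"]; a=r.capture("side")["color"];w=r.capture("wrist")["color"]
im=np.hstack([a[180:400,200:480],b[60:280,100:360]]);w=cv2.resize(w,(540,338))
cv2.imwrite("pics/p10.png",np.vstack([im,w])[:,:,::-1])
E
```

```text
21.3 [428.4 272.1 111.5] [-1.799e+02 -1.000e-01  1.685e+02]
[322. 215.] rect 427.4 271.1 83 134 79.0 [266 119] [377 283]
```

View pics/p10.png

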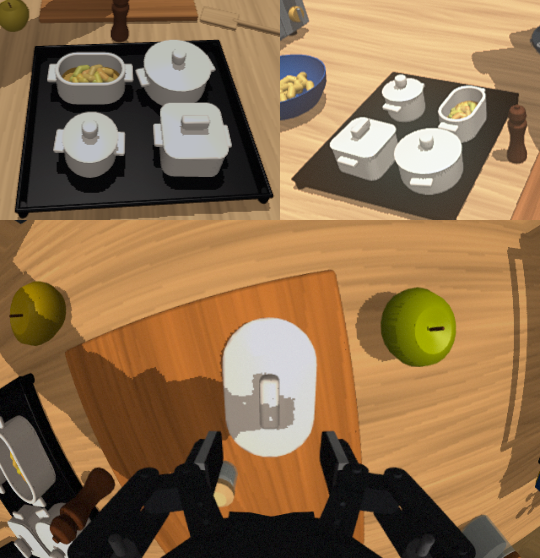

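The square lid is seated. In the wrist view the oblong lid's bar, at (270,400), is centred between the fingers and the jar is clear, so I'll descend and grip.

Call:
{"op": "servo_tool", "data": {
  "deltas": [
    {"angular": [0, 0, 0], "offset": [0.5, -0.5, -27], "hand": 60},
    {"angular": [0, 0, 0], "offset": [0, 0, -25], "hand": 60},
    {"angular": [0, 0, 0], "offset": [0, 0, -14], "hand": 60},
    {"angular": [0, 0, 0], "offset": [0, 0, 0], "hand": 40},
    {"angular": [0, 0, 0], "offset": [0, 0, 0], "hand": 10},
    {"angular": [0, 0, 0], "offset": [0, 0, 0], "hand": 8},
    {"angular": [0, 0, 0], "offset": [0, 0, 0], "hand": 8},
    {"angular": [0, 0, 0], "offset": [0, 0, 0], "hand": 8},
    {"angular": [0, 0, 0], "offset": [0, 0, 0], "hand": 8},
    {"angular": [0, 0, 0], "offset": [0, 0, 0], "hand": 8}
  ]
}}

```text
time: 22.33
ee_pos: [430.8, 272.6, 47.2]
tool_rot: [179.9, 0.1, 168.5]
ft_force: [-0.1, -0.4, 7.8]
grip_width: 0.172
grasp_force: 49.6
```

Call:
{"op": "servo_tool", "data": {
  "deltas": [
    {"angular": [0, 0, 0], "offset": [0, 0, 10], "hand": 8},
    {"angular": [0, 0, 0], "offset": [0, 0, 25], "hand": 8},
    {"angular": [0, 0, 0], "offset": [0, 0, 35], "hand": 8},
    {"angular": [0, 0, 0], "offset": [0, 0, 35], "hand": 8},
    {"angular": [0, 0, 0], "offset": [0, 0, 35], "hand": 8},
    {"angular": [0, 0, 0], "offset": [3, -12, 10], "hand": 8},
    {"angular": [0, 0, 0], "offset": [3, -25, 0], "hand": 8},
    {"angular": [0, 0, 0.025], "offset": [3, -38, 0], "hand": 8},
    {"angular": [0, 0, 0.025], "offset": [3, -38, 0], "hand": 8},
    {"angular": [0, 0, 0.025], "offset": [3, -38, 0], "hand": 8}
  ]
}}

```text
time: 23.17
ee_pos: [444.1, 119.4, 196.0]
tool_rot: [-180.0, 0.0, 173.0]
ft_force: [1.1, -0.7, -1.9]
grip_width: 0.177
grasp_force: 49.3
```

Call:
{"op": "servo_tool", "data": {
  "deltas": [
    {"angular": [0, 0, 0.025], "offset": [3, -38, 0], "hand": 8},
    {"angular": [0, 0, 0.025], "offset": [3, -38, 0], "hand": 8},
    {"angular": [0, 0, 0.025], "offset": [3, -38, 0], "hand": 8},
    {"angular": [0, 0, 0.025], "offset": [3, -38, 0], "hand": 8},
    {"angular": [0, 0, 0.022], "offset": [3, -38, 0], "hand": 8},
    {"angular": [0, 0, 0], "offset": [3, -38, 0], "hand": 8},
    {"angular": [0, 0, 0], "offset": [0, -22, 0], "hand": 8},
    {"angular": [0, 0, 0], "offset": [0, -12, -15], "hand": 8},
    {"angular": [0, 0, 0], "offset": [0, 0, -25], "hand": 8},
    {"angular": [0, 0, 0], "offset": [0, 0, -25], "hand": 8}
  ]
}}

```text
time: 24.0
ee_pos: [462.8, -142.5, 130.7]
tool_rot: [-180.0, 0.1, 179.7]
ft_force: [0.4, 0.2, -2.4]
grip_width: 0.17
grasp_force: 49.3
```

Call:
{"op": "servo_tool", "data": {
  "deltas": [
    {"angular": [0, 0, 0], "offset": [0, 0, 0], "hand": 8},
    {"angular": [0, 0, 0], "offset": [0, 0, 0], "hand": 8},
    {"angular": [0, 0, 0], "offset": [0, 0, 0], "hand": 8}
  ]
}}

```text
time: 24.25
ee_pos: [463.1, -141.1, 131.9]
tool_rot: [-180.0, 0.1, 179.8]
ft_force: [-0.0, -0.6, -1.7]
grip_width: 0.172
grasp_force: 49.3
```

```bash
python3 - <<'E'
from plant import r; from h import *
s=r.read_state();print(s["ee_pos"].round(1),s["tool_rot"].round(1),s["time"])
c=r.capture("wrist")
for m,w,k in blobs(c,s["ee_pos"][2]-29.2+15,True,amin=1500):
    (cx,cy),(p,q),t=cv2.minAreaRect(w); print(m.round(),"lid?",round(cx,1),round(cy,1),round(p),round(q),round(t,1))
E
```

```text
[ 463.1 -141.1  131.9] [-1.800e+02  1.000e-01  1.798e+02] 24.25
[150. 199.] lid? 439.3 -249.6 67 79 87.1
[321. 232.] lid? 462.9 -142.3 83 163 89.7
```

Call:
{"op": "servo_tool", "data": {
  "deltas": [
    {"angular": [0, 0, 0], "offset": [1, 1, -15], "hand": 8},
    {"angular": [0, 0, 0], "offset": [0, 0, -12], "hand": 8},
    {"angular": [0, 0, 0], "offset": [0, 0, -8], "hand": 8},
    {"angular": [0, 0, 0], "offset": [0, 0, -6], "hand": 8},
    {"angular": [0, 0, 0], "offset": [0, 0, -3], "hand": 8},
    {"angular": [0, 0, 0], "offset": [0, 0, -2], "hand": 8},
    {"angular": [0, 0, 0], "offset": [0, 0, -1], "hand": 8},
    {"angular": [0, 0, 0], "offset": [0, 0, 0], "hand": 8},
    {"angular": [0, 0, 0], "offset": [0, 0, 0], "hand": 8}
  ]
}}

```text
time: 25.05
ee_pos: [463.9, -140.1, 83.9]
tool_rot: [-180.0, 0.0, 179.8]
ft_force: [0.6, -0.1, -1.1]
grip_width: 0.174
grasp_force: 49.4
```

Call:
{"op": "servo_tool", "data": {
  "deltas": [
    {"angular": [0, 0, 0], "offset": [0, 0, -1], "hand": 8},
    {"angular": [0, 0, 0], "offset": [0, 0, 0], "hand": 8}
  ]
}}

```text
time: 25.22
ee_pos: [464.0, -140.2, 83.2]
tool_rot: [-180.0, 0.1, 179.8]
ft_force: [-1.2, 0.4, 3.6]
grip_width: 0.175
grasp_force: 50.2
```

Contact came at the predicted height. Releasing, rising and backing away.

Call:
{"op": "servo_tool", "data": {
  "deltas": [
    {"angular": [0, 0, 0], "offset": [0, 0, 0], "hand": 30},
    {"angular": [0, 0, 0], "offset": [0, 0, 0], "hand": 60},
    {"angular": [0, 0, 0], "offset": [0, 0, 0], "hand": 60},
    {"angular": [0, 0, 0], "offset": [0, 0, 0], "hand": 60},
    {"angular": [0, 0, 0], "offset": [0, 0, 10], "hand": 60},
    {"angular": [0, 0, 0], "offset": [0, 0, 30], "hand": 60},
    {"angular": [0, 0, 0], "offset": [0, 0, 35], "hand": 60},
    {"angular": [0, 0, 0], "offset": [0, 0, 35], "hand": 60},
    {"angular": [0, 0, 0], "offset": [0, 20, 20], "hand": 60},
    {"angular": [0, 0, 0], "offset": [0, 35, 10], "hand": 60}
  ]
}}

```text
time: 26.05
ee_pos: [465.2, -86.5, 225.6]
tool_rot: [-179.9, 0.3, 179.6]
ft_force: [0.3, 1.2, -0.2]
grip_width: 0.702
grasp_force: 0.0
```

Call:
{"op": "servo_tool", "data": {
  "deltas": [
    {"angular": [0, 0, 0], "offset": [0, 38, 0], "hand": 60},
    {"angular": [0, 0, 0], "offset": [0, 38, 0], "hand": 60},
    {"angular": [0, 0, 0], "offset": [0, 38, 0], "hand": 60},
    {"angular": [0, 0, 0], "offset": [0, 38, 0], "hand": 60},
    {"angular": [0, 0, 0], "offset": [0, 30, 0], "hand": 60},
    {"angular": [0, 0, 0], "offset": [0, 20, 0], "hand": 60},
    {"angular": [0, 0, 0], "offset": [0, 0, 0], "hand": 60},
    {"angular": [0, 0, 0], "offset": [0, 0, 0], "hand": 60}
  ]
}}

```text
time: 26.72
ee_pos: [463.5, 117.9, 222.4]
tool_rot: [-180.0, -0.0, 180.0]
ft_force: [-0.1, -0.5, -0.5]
grip_width: 0.702
grasp_force: 0.0
```

```bash
python3 - <<'E'
from plant import r; from h import *
b=r.capture("scene")["color"]; a=r.capture("side")["color"]
u=cv2.resize(a[190:390,210:480],(400,296));v=cv2.resize(b[100:300,110:380],(400,296))
cv2.imwrite("pics/p11.png",np.hstack([u,v])[:,:,::-1])
E
```

```text
(no output)
```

View pics/p11.png

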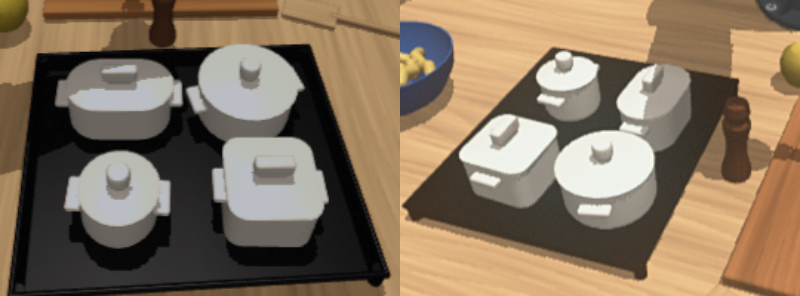

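All four lids lie level on their dishes in both views, and the mill is standing at (736,140) in the right panel. Handing in.

```bash
python3 -c "
from plant import r
print(r.sign_off())"
```

```text
the job is handed in; nothing more can be done
None
```

All four lids are seated level on their matching dishes, the dishes were left in place, the mill is still standing, and the job was handed in at about 27 s.

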